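# Zero the elbow of the desktop arm by hand

### The arm

A 7-joint arm with a two-finger parallel gripper is mounted at the origin on the work surface. World frame = base frame: x ahead of the robot, y to its left, z up, the work surface at z = 0. Lengths are in m, angles in rad, forces in N, time in s.
With the tool pointing down it reaches from about 0.425 to 0.95 m from the base axis. Payload 4.7 kg.
Tool frame: the origin (TCP) lies between the finger pads; the fingertips stand 25 mm ahead of it and the grasp point (between the pads) lies 6 mm ahead of it; x points along the fingers, z is the direction in which the jaws open and shut, and the axes are right-handed (so a half turn about x gives the same grasp; the last joint's range is limited). The gripper opens to 85 mm and grips with 20 to 120 N. Pads are 22 mm wide; open, the fingers measure 114 mm over their backs; the gripper's body (76 mm by 85 mm) begins 54 mm behind the grasp point. The pads swing forward as they close: fully open they stand 13 mm farther back than shut.
Start: joints at [-1.31, 0.469, -0.049, 1.532, 0.024, 1.141, -0.082], TCP at [0.193, 0.647, 0.23] pointing down, gripper open.
Joint ranges: [-2.59, 2.59], [-0.33, 1.99], [-1.39, 1.29], [0.1, 2.45], [-1.04, 4.18], [0.21, 1.99], [-2.66, 2.66]. Speed limits (rad/s): [2.57, 2.57, 3.14, 3.14, 3.14, 3.14, 3.14].

### API

Orientations are given as a 3x3 rotation matrix whose columns are the frame's x, y, z axes.
In Python, from rig import * gives the robot as it stands. Calls block until the motion is done:
- movep(position, orientation): joint-space move of the TCP to a pose.
- move_l(position, attitude=None, feed=0.15, until_force=None): straight line of the TCP; attitude=None keeps the orientation; feed is the mean speed in m/s. With until_force (N) it stops when the force on the tool has changed by that much, and returns True; else False.
- move_joints(angles): joint-space move.
- command_gripper(opening, newtons=None): finger opening in m; newtons is the grip in N (None keeps the last); returns when the fingers have stopped.
- sleep(seconds).
- inverse_kinematics(position, orientation): joint angles nearest the present ones, or None.
- sense(): the state.
- camera(name): name is "side" or "top" or "wrist"; returns (picture, depth): 480x640x3 uint8, red, green, blue; 480x640 float32, m along the optical axis (not along the pixel's ray), 0 where there is no reading.
- camera_params(name): a dict with "K" (3x3 intrinsics, pixels), "position" and "rotation" of the camera in the world; the wrist camera has in their place "tool_from_camera" (4x4, takes a point from camera to tool coordinates, whose origin is the TCP and whose axes are the tool frame's). Camera axes: x right, y down, z forward; pixel columns grow to the right and rows downward; lengths in m; the calibration is good to about 2 mm. A picture is of the moment at which its call begins: read the wrist's pose just before it. camera_params takes no time and is no camera call.
A pose or a line that the arm cannot do raises Unreachable and nothing moves.
- finish_job(): hands the job in, once; it reports no verdict.
The state is a dict: "time_s": time; "joint_pos": joint angles; "qd": joint speeds; "joint_efforts": joint torques, N m; "position": TCP position; "tcp_rot": TCP orientation; "wrist_force": force on the tool from outside, world axes, zero at the start; "ft_torque": the same for the moment, N m; "finger_gap": finger opening in m.
Only numpy, scipy, OpenCV 4.12 (cv2) and the standard library are available. Lean on these libraries where they do the work, as an engineer would, in place of code of your own. Each camera call takes 0.05 s, during which the arm holds its last target.

### The job

The small white desktop arm is powered down and its elbow is to be zeroed by hand: first bleed the leftover air by swinging the spring-return lever of the hand valve fully over to its stop and letting it spring back. Then take the drooping forearm by its wrist, raise it without ever letting it drop until the elbow pointers stand on the long zero mark (forearm square to the upper arm), and finish while still holding it there: do not let go, nothing else may carry it. Do not force the braked upper arm out of its pose, and leave the other things on the bench where they are.

Things in the scene. Friction and masses are not known exactly. Their poses are not given: they have to be found in the camera images.
- valve: Hand-lever air valve, bolted to the bench: aluminium block 60 x 32 x 55 mm on a steel foot 100 x 56 x 5 mm, black lever clevis on top (to 83 mm high), brass fittings on both flanks. Origin: underside centre on the bench. x: along the foot, the way the lever is swung; y: parallel to the lever's pivot; z up.
- lever_grip (a point): Black upright grip of the valve lever, round, 18 mm diameter, 40 mm long, on an 8 mm steel stem. Origin: its centre, 70 mm from the pivot. z along the lever (outward), y parallel to the pivot axis. At rest the lever leans 0.30 rad from upright towards the valve's -x, at its stop 0.30 rad towards +x.
- lever_pivot (a point): Centre of the lever's pivot pin, 75 mm above the bench, directly above the valve's origin.
- valve_lever (a joint): Valve lever angle in rad: 0 at rest, 0.60 at its stop; grows as the grip swings to the valve's +x. The spring returns it to 0; it takes about 3 N at the grip to start and 7 N at the stop. Its round grip can shift some millimetres in the fingers under that load, so go by the lever itself.
- desk_arm: White six-axis desktop arm, base bolted down: base plate 150 x 150 x 12 mm, vented controller box 120 x 130 x 92 mm behind it (towards -x), turret with shoulder axis 125 mm above the bench. Origin: underside centre of the base plate. x: the way the forearm reaches; y: parallel to shoulder and elbow axes; z up.
- elbow (a point): Point on the elbow axis at mid-width of the arm, 125 mm from the shoulder axis, about 250 mm above the bench. Axes of the upper arm: z along it away from the shoulder, y the elbow axis, x square to it: the way the forearm must point when on the zero mark. The upper arm leans up to 0.17 rad from upright, differently each time, and is held by its brake.
- zero_mark (a point): Outer end of the long broad zero mark on the graduated aluminium dial (44 mm radius, 10-degree ticks) on the elbow's +y flank; an equal dial is on the -y flank. Here the upper arm is 78 mm wide over the dials. A dark pointer on each flank of the forearm runs along the dial's rim; the bar that carries them is 84 mm wide, 58 mm from the elbow axis.
- wrist: Wrist at the forearm's end: white block 58 mm long, 40 mm wide over flat flanks, 42 mm deep, with a flange disc of 19 mm radius. Origin: centre of the block, 195 mm from the elbow axis, mid-width. x along the forearm outwards, y parallel to the elbow axis. Bears about 3 to 4 N down. The forearm behind it is 44 x 38 mm. Gripped by its flanks, the wrist can turn between the fingers as it swings.
- forearm (a joint): Elbow angle in rad: 0 with the forearm drooping on its lower stop, 0.50 with the pointers on the long zero mark (forearm square to the upper arm), upper stop at 1.0. Grows as the forearm is raised. The forearm falls freely when let go. At rest it slopes 0.33 to 0.58 rad below level and rises towards the elbow, close under the body of a gripper that comes straight down on the wrist; leaning the gripper outwards, away from the elbow, gives room.
- estop_box: Grey emergency-stop box, fixed, 80 x 80 x 55 mm with a mushroom button to 88 mm high. Not to be used. Origin: underside centre.
- motor: Loose square stepper motor, 42 x 42 x 42 mm with a shaft upwards to 66 mm. Origin: underside centre.
- bit_case: Loose black case of screwdriver bits, 100 x 170 x 24 mm, bits to 49 mm high. Origin: underside centre.
- screwdriver: Loose screwdriver, 170 mm long, lying along its x. Origin: underside centre.
- multimeter: Loose grey multimeter lying flat, 170 x 85 x 45 mm. Origin: underside centre.
- parts_tray: Loose grey tray of bearings and brackets, 110 x 150 x 30 mm. Origin: underside centre.
- hex_keys: Loose holder with hex keys, 30 x 100 x 20 mm, keys sticking out 70 mm to +x. Origin: underside centre.
There are look-alikes about, which are no part of the job. What is shaped like the valve but pink or turquoise is not meant.

How it is judged:
On the way, in this order (a step that is already met when the one before it is completed fails the run):
1. valve lever swung to its stop while the forearm still hangs on its lower stop (value of joint valve_lever above 0.54 rad and value of joint forearm below 0.08 rad), for 0.1 s.
2. valve lever back at rest, forearm still hanging (value of joint valve_lever below 0.06 rad and value of joint forearm below 0.08 rad), for 0.1 s.
At the end, for the whole second after the job is handed in: The forearm stands still within 0.06 rad (3.4 degrees) of the zero mark (0.50 rad), the fingers bear on the wrist with more than 1 N and alone hold it up, and the valve lever is back at rest (below 0.06 rad) (value of joint forearm between 0.44 and 0.56 rad and velocity of joint forearm between -0.1 and 0.1 rad/s and contact force between the fingers and wrist above 1 N and value of joint valve_lever below 0.06 rad); the arm keeps its last pose, push and grip.
It fails at once if the forearm was let drop (falling faster than 1.2 rad/s) (velocity of joint forearm below -1.2 rad/s).
It fails at once if the braked upper arm was forced out of its pose (elbow moved over 15 mm) (distance of elbow from where it was at the start of the episode above 0.015 m).
It fails at once if a bystander was moved over 30 mm (distance of any of motor, bit_case, screwdriver, multimeter, parts_tray, hex_keys from where it was at the start of the episode above 0.03 m).
It fails at once if a loose bystander was used against the forearm (contact force between wrist and motor above 0.3 N or contact force between wrist and bit_case above 0.3 N or contact force between wrist and multimeter above 0.3 N or contact force between wrist and screwdriver above 0.3 N or contact force between wrist and parts_tray above 0.3 N or contact force between wrist and hex_keys above 0.3 N).
It also fails if it takes over 50 s, if anything falls off the work surface, if the arm or the gripper's body presses on something with over 40 N, if the wrist force passes 120 N, or if a joint passes its speed limit or range.

## Working session

There is one attempt and no reset: what is moved stays moved. The work goes in short steps, each a Python script; the robot and the scene stay as the last script left them, time stands still between calls to the robot, and variables do not carry over. Pictures are saved under pics/ and viewed, and the job is handed in when it is done.

```bash
ls; mkdir -p pics; python3 - <<'E'
from rig import *
import cv2, numpy as np
s=sense(); print(s['time_s'],s['position'],s['wrist_force'],s['finger_gap'])
for n in ["side","top","wrist"]:
    im,d=camera(n); cv2.imwrite(f"pics/{n}0.png",im[:,:,::-1]); np.savez(f"{n}0.npz",im=im,d=d)
    p=camera_params(n); print(n,{k:np.round(v,4).tolist() for k,v in p.items()})
E
```

```text
pics
0.0 [0.19269146 0.64628482 0.22934562] [-0.67835715 -0.09296092  0.52877251] 0.08550508347569372
side {'K': [[566.1442, 0.0, 317.4974], [0.0, 566.1442, 234.6632], [0.0, 0.0, 1.0]], 'position': [0.2076, -0.7902, 1.1611], 'rotation': [[0.912, -0.3113, 0.2673], [-0.4103, -0.6933, 0.5925], [0.0009, -0.65, -0.76]]}
top {'K': [[485.5532, 0.0, 312.3582], [0.0, 485.5532, 241.6571], [0.0, 0.0, 1.0]], 'position': [0.3354, -0.0269, 1.4899], 'rotation': [[0.009, -0.99, 0.1404], [-0.9998, -0.0113, -0.0161], [0.0175, -0.1403, -0.99]]}
wrist {'K': [[405.7161, 0.0, 319.1955], [0.0, 405.7161, 241.1799], [0.0, 0.0, 1.0]], 'tool_from_camera': [[-0.0009, -0.3078, 0.9515, -0.1436], [0.0001, -0.9515, -0.3078, 0.0789], [1.0, -0.0002, 0.0009, 0.0001], [0.0, 0.0, 0.0, 1.0]]}
```

View pics/side0.png

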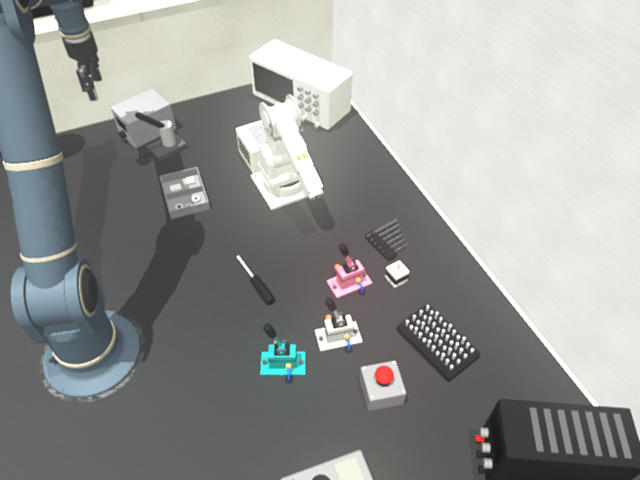

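View pics/top0.png

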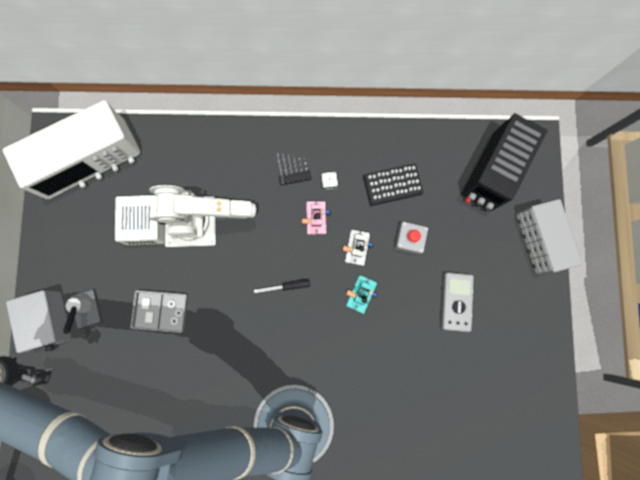

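View pics/wrist0.png

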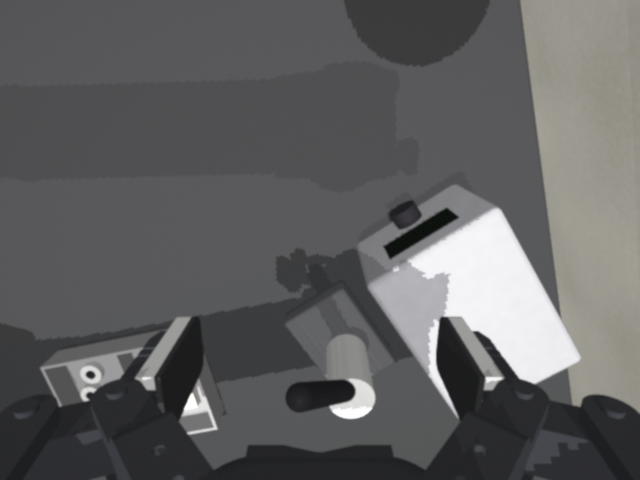

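The three valve-shaped things in the top view are pink at (316,217), bare aluminium/white at (357,247) and turquoise at (362,294). In the side view they are at (350,275), (338,328) and (283,358). The aluminium one fits the description because the pink and turquoise ones are excluded. I'll confirm it in a crop.

```bash
cat > h.py <<'E'
import numpy as np, cv2
from rig import *
def cloud(n,d):
    p=camera_params(n); K=p['K']; v,u=np.mgrid[0:480,0:640]
    c=np.stack([(u-K[0][2])/K[0][0]*d,(v-K[1][2])/K[1][1]*d,d],-1)
    return c@np.array(p['rotation']).T+np.array(p['position'])
def proj(n,P):
    p=camera_params(n); K=np.array(p['K']); c=(np.atleast_2d(P)-p['position'])@np.array(p['rotation']); q=c@K.T
    return q[:,:2]/q[:,2:]
E
python3 - <<'E'
from h import *
for n,(x0,y0,x1,y1),(a0,b0,a1,b1) in [("side",(260,230,420,350),(230,80,350,220)),("top",(290,190,400,320),(100,170,270,260))]:
    im=np.load(f"{n}0.npz")['im'][:,:,::-1]
    A=cv2.resize(im[y0:y1,x0:x1],None,fx=4,fy=4,interpolation=cv2.INTER_CUBIC); B=cv2.resize(im[b0:b1,a0:a1],None,fx=4,fy=4,interpolation=cv2.INTER_CUBIC)
    cv2.imwrite(f"pics/{n}_valve.png",A);cv2.imwrite(f"pics/{n}_arm.png",B)
    P=cloud(n,np.load(f"{n}0.npz")['d'])
    for q in ([(338,328),(335,305),(318,188),(285,190)] if n=="side" else [(357,247),(352,233),(245,208),(205,205),(180,235)]): print(n,q,P[q[1],q[0]].round(3))
E
```

```text
side (338, 328) [ 0.523 -0.203  0.061]
side (335, 305) [ 0.52  -0.19   0.139]
side (318, 188) [0.622 0.125 0.166]
side (285, 190) [0.586 0.27  0.04 ]
top (357, 247) [ 0.335 -0.027  1.49 ]
top (352, 233) [ 0.574 -0.174  0.006]
top (245, 208) [0.613 0.138 0.179]
top (205, 205) [0.609 0.237 0.229]
top (180, 235) [0.546 0.329 0.111]
```

View pics/side_valve.png

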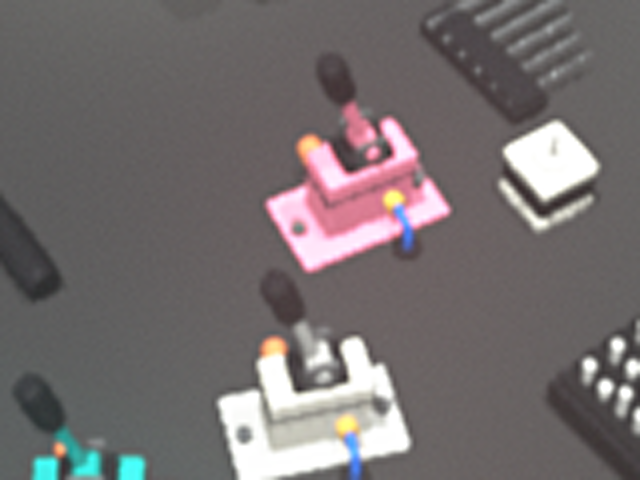

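View pics/top_valve.png

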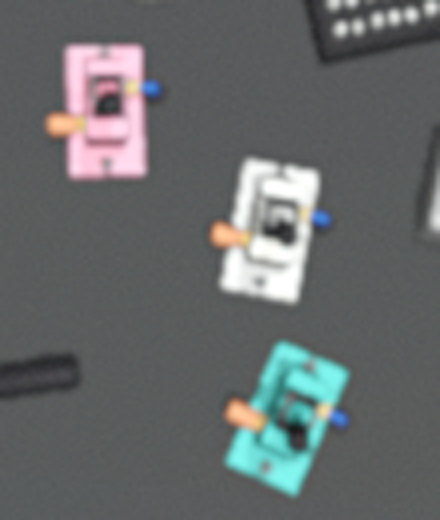

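View pics/side_arm.png

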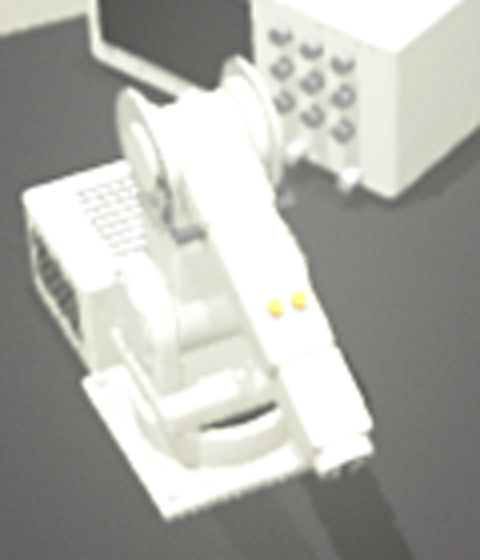

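View pics/top_arm.png

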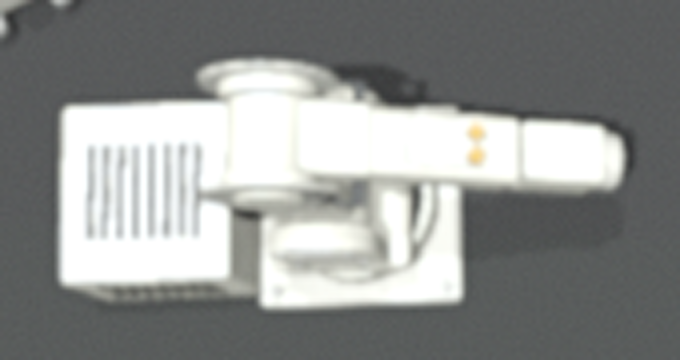

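Confirmed: the bare aluminium valve with the steel foot is at side (338,328) / top (357,247). Next I measure the foot, its axis, the grip lean and the desk arm geometry.

```bash
python3 - <<'E'
from h import *
for n in ["side","top"]:
    z=np.load(f"{n}0.npz"); P=cloud(n,z['d']); im=z['im'].astype(int)
    reg=(np.hypot(P[...,0]-.54,P[...,1]+.195)<.09)&(z['d']>0)
    br=im.min(-1)>120
    f=reg&br&(P[...,2]<.02)&(P[...,2]>-.01)
    # colour-mask silhouette of the foot cast on plane z=.005
    pts=P[f][:,:2]
    print(n,'foot pts',len(pts), cv2.minAreaRect(pts.astype(np.float32)), P[f][:,2].mean())
    for lo,hi in[(.045,.065),(.065,.09),(.09,.12),(.12,.19)]:
        m=reg&(P[...,2]>lo)&(P[...,2]<hi)
        if m.sum(): print(lo,hi,m.sum(),P[m].mean(0).round(4),P[m].min(0).round(3),P[m].max(0).round(3), cv2.minAreaRect(P[m][:,:2].astype(np.float32)))
# desk arm, heights
for n in ["side","top"]:
    z=np.load(f"{n}0.npz"); P=cloud(n,z['d'])
    reg=(z['d']>0)&(abs(P[...,0]-.6)<.13)&(P[...,1]>.08)&(P[...,1]<.48)&(P[...,2]>.14)
    Q=P[reg]; print(n,len(Q))
    for y in np.arange(.1,.4,.02):
        s=Q[abs(Q[:,1]-y)<.01]
        if len(s): print(round(y,2),len(s),'x',s[:,0].min().round(3),s[:,0].max().round(3),'zmax',s[:,2].max().round(3), 'zmed',np.median(s[:,2]).round(3))
E
```

```text
side foot pts 632 ((0.5304438471794128, -0.19943463802337646), (0.15995901823043823, 0.10545113682746887), 80.35053253173828) 0.005477808156847277
0.045 0.065 258 [ 0.5272 -0.1964  0.0576] [ 0.499 -0.212  0.045] [ 0.565 -0.169  0.065] ((0.5307561755180359, -0.19088023900985718), (0.035458143800497055, 0.06215579807758331), 78.2787094116211)
0.065 0.09 185 [ 0.5298 -0.1932  0.0752] [ 0.504 -0.207  0.065] [ 0.559 -0.174  0.088] ((0.531754195690155, -0.1917308121919632), (0.030687818303704262, 0.05088524892926216), 79.08609771728516)
0.09 0.12 26 [ 0.5228 -0.1911  0.1038] [ 0.515 -0.196  0.091] [ 0.53  -0.187  0.12 ] ((0.5228322744369507, -0.19087132811546326), (0.006682013161480427, 0.013899064622819424), 65.1973876953125)
0.12 0.19 108 [ 0.5084 -0.1904  0.1501] [ 0.498 -0.197  0.122] [ 0.522 -0.177  0.168] ((0.5085437297821045, -0.18834055960178375), (0.018171915784478188, 0.021847711876034737), 54.26655197143555)
top foot pts 415 ((0.5316715240478516, -0.18998406827449799), (0.0643162652850151, 0.10847009718418121), 79.2671890258789) 0.003020999625147494
0.045 0.065 114 [ 0.5296 -0.1
[... 1310 characters left out ...]
0.641 zmax 0.289 zmed 0.262
0.38 9 x 0.565 0.643 zmax 0.27 zmed 0.262
top 2655
0.12 84 x 0.595 0.633 zmax 0.173 zmed 0.162
0.14 127 x 0.594 0.634 zmax 0.182 zmed 0.175
0.16 130 x 0.593 0.633 zmax 0.195 zmed 0.184
0.18 131 x 0.591 0.632 zmax 0.204 zmed 0.192
0.2 145 x 0.588 0.634 zmax 0.22 zmed 0.203
0.22 150 x 0.588 0.632 zmax 0.227 zmed 0.215
0.24 145 x 0.587 0.632 zmax 0.234 zmed 0.225
0.26 164 x 0.585 0.632 zmax 0.245 zmed 0.233
0.28 242 x 0.566 0.65 zmax 0.268 zmed 0.244
0.3 442 x 0.546 0.663 zmax 0.292 zmed 0.253
0.32 422 x 0.544 0.666 zmax 0.297 zmed 0.27
0.34 338 x 0.545 0.643 zmax 0.296 zmed 0.272
0.36 123 x 0.545 0.644 zmax 0.29 zmed 0.264
0.38 12 x 0.564 0.641 zmax 0.268 zmed 0.251
```

```bash
python3 - <<'E'
from h import *
s=sense(); print(np.array(s['tcp_rot']).round(3).tolist())
# valve approach orientations: jaw (tool z) along valve x
vx=np.array([.983,-.186,0]);vx/=np.linalg.norm(vx)
piv=np.array([.5315,-.190,.075]); rest=piv+.07*np.array([*(-np.sin(.3)*vx[:2]),np.cos(.3)]); print('grip',rest.round(4))
for sg in(1,-1):
    X=np.array([0,0,-1.]);Z=sg*vx;Y=np.cross(Z,X);R=np.c_[X,Y,Z]
    for p in (rest+[0,0,.12],rest+[0,0,.006],rest+.05*vx): print(sg,inverse_kinematics(p,R) if True else 0)
# wrist fit: both views
Q=[];
for n in["side","top"]:
    z=np.load(f"{n}0.npz");P=cloud(n,z['d']);im=z['im'].astype(int)
    m=(z['d']>0)&(abs(P[...,0]-.612)<.04)&(P[...,1]<.27)&(P[...,1]>.08)&(P[...,2]>.1)
    q=P[m];Q.append(q)
    print(n,len(q),'ymin',np.percentile(q[:,1],[0,1,3]).round(4))
    # top face of the forearm/wrist: centre strip
    for lo,hi in[(.115,.155),(.16,.25)]:
        t=q[(abs(q[:,0]-.612)<.012)&(q[:,1]>lo)&(q[:,1]<hi)]
        for _ in range(4):
            c=np.polyfit(t[:,1],t[:,2],1);r=t[:,2]-np.polyval(c,t[:,1]);t=t[abs(r)<max(2*r.std(),.001)]
        print(lo,hi,len(t),'slope',c[0].round(3),np.arctan(c[0]).round(3),'z@.14',np.polyval(c,.14).round(4),'z@.2',np.polyval(c,.2).round(4),'std',r.std().round(4))
    e=[]
    for y in np.arange(.12,.26,.01):
        t=q[abs(q[:,1]-y)<.005]
        if len(t)>10:
            top=t[t[:,2]>np.median(t[:,2])-.012]; e.append((y,top[:,0].min(),top[:,0].max()))
    e=np.array(e); print(np.c_[e,(e[:,1]+e[:,2])/2].round(4).tolist()[::3],'mid fit',np.polyfit(e[:,0],(e[:,1]+e[:,2])/2,1).round(4))
# base plate & box
z=np.load("top0.npz");P=cloud("top",z['d']);im=z['im'].astype(int)
m=(z['d']>0)&(abs(P[...,2]-.012)<.005)&(abs(P[...,0]-.6)<.12)&(P[...,1]>.15)&(P[...,1]<.5)&(im.min(-1)>150)
print('plate',cv2.minAreaRect(P[m][:,:2].astype(np.float32)))
m=(z['d']>0)&(abs(P[...,2]-.1)<.015)&(abs(P[...,0]-.6)<.12)&(P[...,1]>.3)&(P[...,1]<.55)
print('box',cv2.minAreaRect(P[m][:,:2].astype(np.float32)))
E
```

```text
[[-0.0, -0.958, 0.286], [-0.001, 0.286, 0.958], [-1.0, -0.0, -0.001]]
grip [ 0.5112 -0.1862  0.1419]
1 [-0.50132104  0.32086922  0.98281698  1.84576681 -0.29429626  1.13069591
  0.39849461]
1 [-0.44111103  0.49151654  0.95615179  1.97131476 -0.50004606  0.93431932
  0.58154711]
1 [-0.43337705  0.61823838  1.00794753  1.86380589 -0.61711146  1.01046882
  0.65219501]
-1 [-0.65998313  0.45661383  1.27884347  1.85111349 -0.47187991  1.19149901
 -2.55413822]
-1 [-0.52972854  0.57258825  1.11682677  1.97482548 -0.62183749  0.98975389
 -2.43874053]
-1 [-0.48397258  0.67653549  1.1121149   1.86599884 -0.7008346   1.05632238
 -2.412797  ]
side 1341 ymin [0.1109 0.1154 0.1186]
0.115 0.155 156 slope 0.648 0.575 z@.14 0.1757 z@.2 0.2146 std 0.0032
0.16 0.25 281 slope 0.547 0.5 z@.14 0.1737 z@.2 0.2066 std 0.0026
[[0.12, 0.596, 0.6308, 0.6134], [0.15, 0.5924, 0.6328, 0.6126], [0.18, 0.5916, 0.6314, 0.6115], [0.21, 0.5882, 0.6316, 0.6099], [0.24, 0.5861, 0.6306, 0.6084]] mid fit [-0.0486  0.6202]
top 1078 ymin [0.1149 0.1173 0.1209]
0.115 0.155 117 slope 0.605 0.544 z@.14 0.1749 z@.2 0.2112 std 0.0027
0.16 0.25 266 slope 0.54 0.495 z@.14 0.1732 z@.2 0.2056 std 0.0029
[[0.12, 0.5953, 0.6326, 0.614], [0.15, 0.5941, 0.6331, 0.6136], [0.18, 0.5907, 0.6317, 0.6112], [0.21, 0.5888, 0.6316, 0.6102], [0.24, 0.5877, 0.6311, 0.6094]] mid fit [-0.0441  0.6198]
plate ((0.6054000854492188, 0.32965585589408875), (0.15020591020584106, 0.15378713607788086), 2.5690014362335205)
box ((0.6017268896102905, 0.4141600728034973), (0.13151104748249054, 0.21955882012844086), 2.591881275177002)
```

```bash
cat >> h.py <<'E'
vx=np.array([.983,-.186,0]);vx/=np.linalg.norm(vx)
piv=np.array([.5315,-.190,.075]); rest=piv+.07*np.array([*(-np.sin(.3)*vx[:2]),np.cos(.3)])
X=np.array([0,0,-1.]); RV=np.c_[X,np.cross(vx,X),vx]
E
python3 - <<'E'
from h import *
s=sense(); p=np.array(s['position'])
print(inverse_kinematics(p+[0,0,.2],s['tcp_rot']), inverse_kinematics([.5112,-.1862,.42],RV))
move_l(p+[0,0,.2],feed=.3)
movep([.5112,-.1862,.42],RV)
command_gripper(.05,40)
s=sense(); print(s['time_s'],s['position'],s['finger_gap'],s['wrist_force'])
im,d=camera("wrist"); cv2.imwrite("pics/w1.png",im[:,:,::-1]); 
E
```

```text
[-1.31881832  0.38422766 -0.03801779  1.21836005  0.01416646  1.54067603
 -0.07348281] [-0.64976566  0.22243793  1.14313348  1.59655072 -0.20351995  1.45394767
  0.3209261 ]
4.5333 [ 0.5112191  -0.18616826  0.42001963] 0.04982290329994866 [-0.23058127 -0.50111514 -0.15958083]
```

View pics/w1.png

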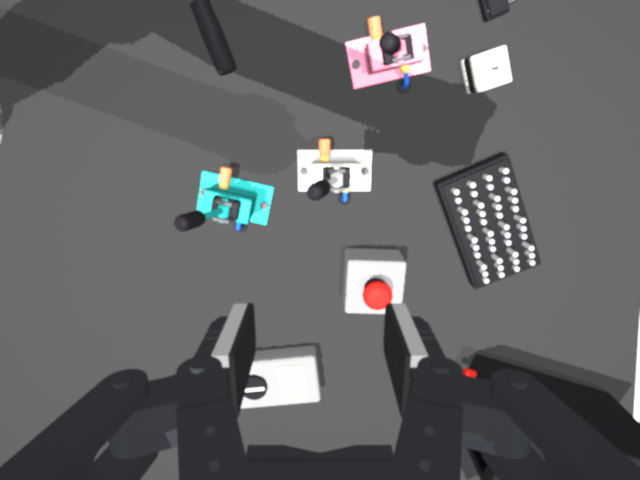

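The wrist view shows the aluminium valve at (335,172), its foot aligned with the jaw axis and its grip at (318,190) leaning left (valve −x). Turquoise is at (235,195) and pink at (390,55). I check the foot centre and grip by ray, then go down around the grip.

```bash
cat >> h.py <<'E'
def wcam(s):
    T=np.array(camera_params("wrist")['tool_from_camera']); R=np.array(s['tcp_rot'])
    return R@T[:3,:3], R@T[:3,3]+np.array(s['position'])
def wray(s,u,v,z):
    K=np.array(camera_params("wrist")['K']);R,p=wcam(s); d=R@np.linalg.solve(K,[u,v,1.]); return p+d*(z-p[2])/d[2]
def wcloud(s,d):
    K=np.array(camera_params("wrist")['K']);R,p=wcam(s); v,u=np.mgrid[0:480,0:640]
    return np.stack([(u-K[0][2])/K[0][0]*d,(v-K[1][2])/K[1][1]*d,d],-1)@R.T+p
E
python3 - <<'E'
from h import *
s=sense()
print('foot c',np.mean([wray(s,u,v,.005) for u,v in[(297,150),(372,150),(371,192),(297,191)]],0).round(4),'exp',piv[:2], 'grip top',wray(s,318,190,.155).round(4),'exp',(piv+.083*np.array([*(-np.sin(.3)*vx[:2]),np.cos(.3)])).round(4))
move_l([rest[0],rest[1],.25],feed=.25)
move_l([rest[0],rest[1],.145],feed=.15)
s=sense();print(s['time_s'],s['position'],s['wrist_force'])
im,d=camera("side"); cv2.imwrite("pics/s2.png",cv2.resize(im[200:400,230:470],None,fx=3,fy=3)[:,:,::-1])
E
```

```text
foot c [ 0.5316 -0.1902  0.005 ] exp [ 0.5315 -0.19  ] grip top [ 0.5105 -0.1841  0.155 ] exp [ 0.5074 -0.1854  0.1543]
6.2667 [ 0.51194744 -0.18667962  0.14600568] [ 0.33702204  0.06125628 -0.99786291]
```

View pics/s2.png

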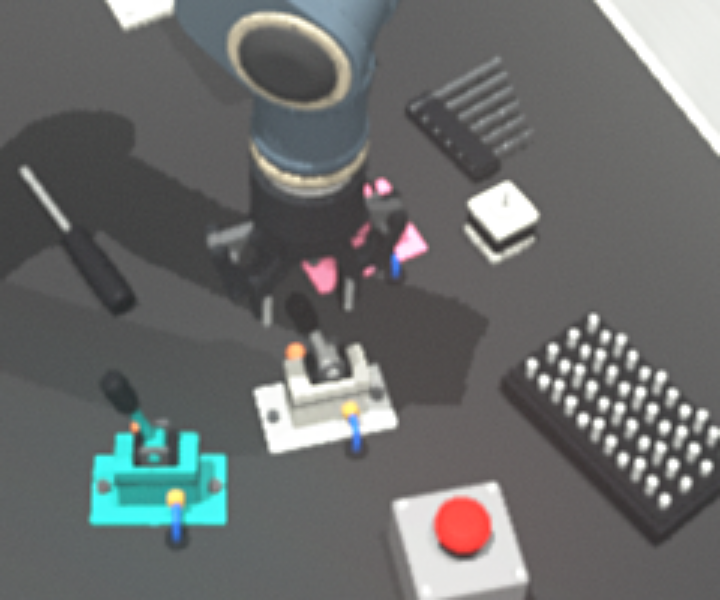

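In the side crop, the black grip at (302,312) sits between the fingertips at (267,310) and (348,295), and the lever stays visible. I swing it now, watching the force.

```bash
python3 - <<'E'
from h import *
s=sense();p0=np.array(s['position']);f0=np.array(s['wrist_force'])
for k in (.02,.035,.045,.05,.054,.058,.062,.066):
    hit=move_l(p0+k*vx,feed=.06,until_force=14)
    s=sense();f=np.array(s['wrist_force']);print(k,hit,round(s['time_s'],2),((np.array(s['position'])-p0)@vx).round(4),((f-f0)@vx).round(2),(f-f0).round(2))
    if abs((f-f0)@vx)>14: break
im,d=camera("side"); cv2.imwrite("pics/s3.png",cv2.resize(im[200:400,230:470],None,fx=3,fy=3)[:,:,::-1])
np.savez("s3.npz",im=im,d=d)
E
```

```text
0.02 False 6.82 0.0195 -3.09 [-3.02  0.67  1.95]
0.035 False 7.22 0.0345 -4.44 [-4.55 -0.18  2.47]
0.045 False 7.53 0.0444 -4.38 [-4.48 -0.12  3.14]
0.05 False 7.78 0.0493 -4.36 [-4.6  -0.89  2.41]
0.054 False 8.03 0.0532 -4.35 [-4.47 -0.26  1.63]
0.058 False 8.28 0.0568 -5.51 [-5.67 -0.3  -0.87]
0.062 False 8.53 0.0592 -8.0 [-8.21 -0.35 -0.21]
0.066 False 8.78 0.0598 -15.3 [-15.19   2.01   5.  ]
```

View pics/s3.png

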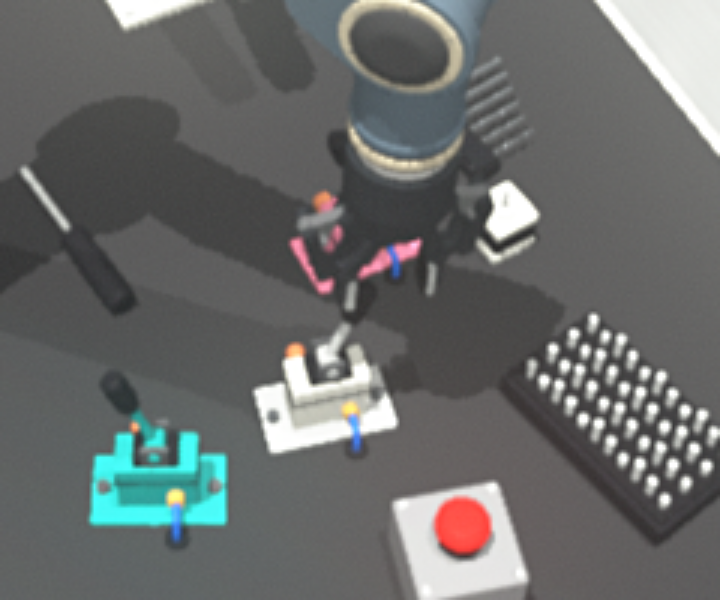

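```bash
python3 - <<'E'
from h import *
for a in (-.3,0,.2,.3,.4):
    print(a,[((proj("side",piv+r*np.array([*(np.sin(a)*vx[:2]),np.cos(a)]))[0]-[230,200])*3).round(0).tolist() for r in(0,.03,.05,.07,.09)])
z=np.load("s3.npz");P=cloud("side",z['d']);m=(np.hypot(P[...,0]-.54,P[...,1]+.19)<.06)&(z['d']>0)
for lo,hi in((.087,.1),(.1,.112),(.112,.122),(.122,.132)):
    q=P[m&(P[...,2]>lo)&(P[...,2]<hi)]; q=q[(abs((q-piv)[:,:2]@[vx[1],-vx[0]])<.02)]
    if len(q): c=np.median(q,0); print(lo,len(q),c.round(4),'angle',np.arctan2((c-piv)@vx,c[2]-.075).round(3))
E
```

```text
-0.3 [[327.0, 357.0], [316.0, 339.0], [309.0, 326.0], [302.0, 313.0], [294.0, 299.0]]
0 [[327.0, 357.0], [328.0, 335.0], [329.0, 320.0], [330.0, 305.0], [331.0, 289.0]]
0.2 [[327.0, 357.0], [336.0, 334.0], [342.0, 318.0], [349.0, 302.0], [355.0, 285.0]]
0.3 [[327.0, 357.0], [340.0, 334.0], [349.0, 318.0], [358.0, 301.0], [367.0, 285.0]]
0.4 [[327.0, 357.0], [343.0, 334.0], [355.0, 318.0], [366.0, 302.0], [378.0, 285.0]]
0.087 19 [ 0.5339 -0.1936  0.0921] angle 0.177
0.1 13 [ 0.5373 -0.193   0.1075] angle 0.191
0.112 12 [ 0.5413 -0.1948  0.1151] angle 0.256
0.122 12 [ 0.5421 -0.1976  0.1299] angle 0.212
```

```bash
python3 - <<'E'
from h import *
s=sense();p=np.array(s['position']);f0=np.array(s['wrist_force'])
h=move_l(p+.012*vx,feed=.03,until_force=10); s=sense();print(h,s['time_s'],((np.array(s['position'])-p)@vx).round(4),(np.array(s['wrist_force'])@vx).round(2))
sleep(.2)
im,d=camera("side"); I=cv2.resize(im[270:335,305:385],None,fx=8,fy=8,interpolation=cv2.INTER_CUBIC)[:,:,::-1].copy()
for a,c in((.3,(0,0,255)),(.2,(0,255,0))):
    for r in(.02,.03,.05,.07): 
        q=proj("side",piv+r*np.array([*(np.sin(a)*vx[:2]),np.cos(a)]))[0]; cv2.circle(I,tuple(int(x) for x in ((q-[305,270])*8+4)),3,c,-1)
cv2.imwrite("pics/s4.png",I)
E
```

```text
True 9.0417 -0.0015 -4.83
```

View pics/s4.png

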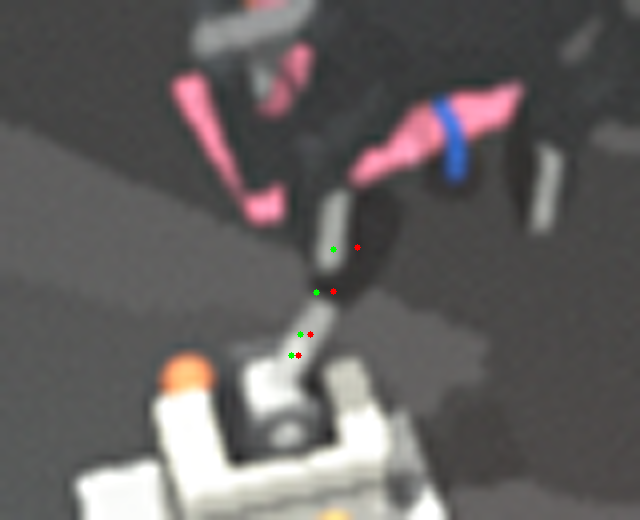

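The stem lies on the +0.30 rad (red) line. My second call restarted from the measured pose, though, and relaxed the push, so I repeat the push to the stop and hold it. Then I let the lever spring back under control.

```bash
python3 - <<'E'
from h import *
p0=np.array([.51195,-.18668,.146])
move_l(p0+.068*vx,feed=.04); sleep(.3); s=sense();print(s['time_s'],((np.array(s['position'])-p0)@vx).round(4),(np.array(s['wrist_force'])@vx).round(2))
im,d=camera("side"); I=cv2.resize(im[270:335,305:385],None,fx=8,fy=8,interpolation=cv2.INTER_CUBIC)[:,:,::-1].copy()
for a,c in((.3,(0,0,255)),(.2,(0,255,0))):
    for r in(.02,.03,.05,.07): 
        q=proj("side",piv+r*np.array([*(np.sin(a)*vx[:2]),np.cos(a)]))[0]; cv2.circle(I,tuple(int(x) for x in ((q-[305,270])*8+4)),3,c,-1)
cv2.imwrite("pics/s5.png",I)
move_l(p0,feed=.1); sleep(.2); s=sense();print(s['time_s'],s['wrist_force'])
im,d=camera("side"); cv2.imwrite("pics/s6.png",cv2.resize(im[200:400,230:470],None,fx=3,fy=3)[:,:,::-1])
E
```

```text
10.0 0.0597 -19.31
11.0833 [-0.60529884  0.44118689  0.18277679]
```

View pics/s5.png

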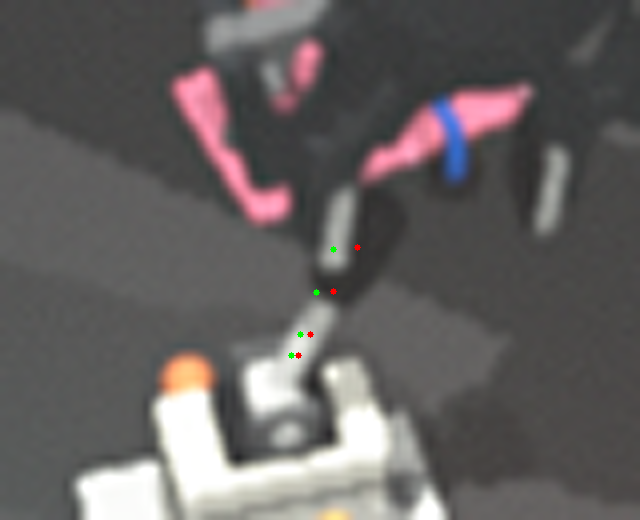

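View pics/s6.png

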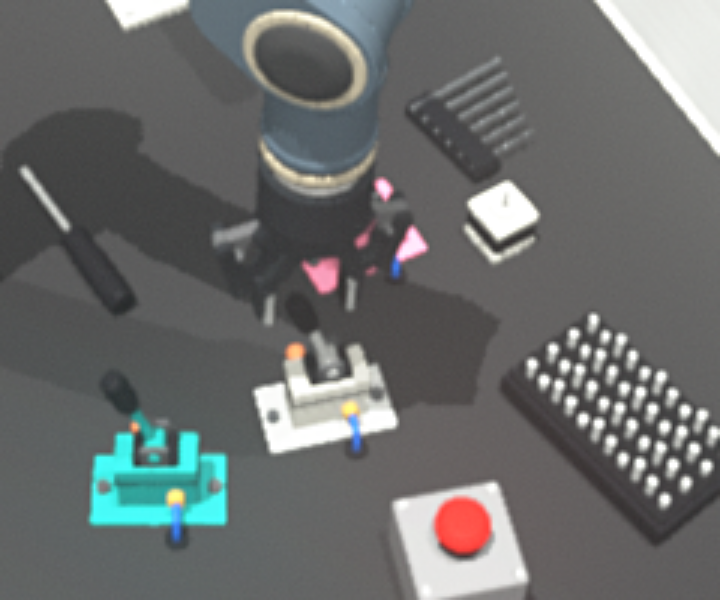

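The stem sits on the +0.30 line at 19 N against a hard stop with no further travel. After backing off, the grip is again at (302,312), its rest place, with no force left. Now I plan the wrist grasp and check IK for the arc.

```bash
cat >> h.py <<'E'
d_=np.array([.0449,-.999,0]);d_/=np.linalg.norm(d_); ay=np.cross([0,0,1],d_)
el0=np.array([.6050,.3275,.250])
def RW(lean,sg):
    X=-np.array([0,0,np.cos(lean)])-d_*np.sin(lean); Z=sg*ay; return np.c_[X,np.cross(Z,X),Z]
def wr(droop,el=el0,r=.195): return el+r*(np.cos(droop)*d_-np.array([0,0,np.sin(droop)]))
E
python3 - <<'E'
from h import *
print('wrist',wr(.51).round(4))
move_l([.5112,-.1862,.40],feed=.3)
for sg in(1,-1):
    print('view',inverse_kinematics(wr(.51)+[0,-.08,.25],RW(.3,sg)))
    for lo in(0,.3):
      for dr in(.51,.26,.01):
        for off in (.08,.0):
          R=RW(dr if lo==0 else .3,sg); q=inverse_kinematics(wr(dr)-(off+.006)*R[:,0],R); print(sg,lo,dr,off,None if q is None else q.round(2))
E
```

```text
wrist [0.6126 0.1575 0.1548]
view [-0.73016413  0.38268748  0.97926357  1.48212839 -0.60412447  1.53775494
  0.32283527]
1 0 0.51 0.08 [-0.58  0.51  0.8   1.74 -0.9   1.31  0.6 ]
1 0 0.51 0.0 [-0.59  0.58  0.74  1.81 -0.98  1.19  0.65]
1 0 0.26 0.08 [-0.78  0.46  0.92  1.66 -0.64  1.3   0.36]
1 0 0.26 0.0 [-0.77  0.53  0.86  1.75 -0.72  1.17  0.41]
1 0 0.01 0.08 [-0.98  0.47  1.05  1.55 -0.42  1.36  0.16]
1 0 0.01 0.0 [-0.95  0.52  0.99  1.66 -0.47  1.21  0.19]
1 0.3 0.51 0.08 [-0.75  0.5   0.88  1.72 -0.72  1.23  0.41]
1 0.3 0.51 0.0 [-0.74  0.57  0.8   1.79 -0.8   1.11  0.47]
1 0.3 0.26 0.08 [-0.75  0.46  0.91  1.66 -0.68  1.31  0.39]
1 0.3 0.26 0.0 [-0.74  0.52  0.85  1.75 -0.75  1.18  0.44]
1 0.3 0.01 0.08 [-0.76  0.42  0.94  1.6  -0.65  1.39  0.35]
1 0.3 0.01 0.0 [-0.76  0.48  0.89  1.7  -0.71  1.26  0.4 ]
view None
-1 0 0.51 0.08 [-0.64  0.56  0.92  1.75 -0.95  1.36 -2.5 ]
-1 0 0.51 0.0 [-0.58  0.58  0.72  1.81 -0.98  1.19 -2.5 ]
-1 0 0.26 0.08 [ 0.64  0.61 -1.17  1.58  0.34  1.21  2.65]
-1 0 0.26 0.0 [-0.96  0.75  1.29  1.76 -0.98  1.39 -2.51]
-1 0 0.01 0.08 [ 0.39  0.49 -0.99  1.47  0.4   1.39  2.57]
-1 0 0.01 0.0 [ 0.39  0.56 -0.99  1.59  0.47  1.26  2.51]
-1 0.3 0.51 0.08 [-0.94  0.7   1.29  1.73 -0.96  1.44 -2.52]
-1 0.3 0.51 0.0 [ 0.5   0.67 -0.99  1.72  0.32  0.94  2.65]
-1 0.3 0.26 0.08 [-0.92  0.64  1.29  1.67 -0.89  1.48 -2.57]
-1 0.3 0.26 0.0 [-0.94  0.75  1.28  1.76 -1.02  1.42 -2.48]
-1 0.3 0.01 0.08 [ 0.71  0.62 -1.27  1.51  0.32  1.3   2.65]
-1 0.3 0.01 0.0 [-0.94  0.68  1.29  1.71 -0.94  1.45 -2.55]
```

```bash
python3 - <<'E'
from h import *
command_gripper(.085)
movep(wr(.51)+[0,.0,.27],RW(.1,1))
s=sense(); im,d=camera("wrist"); cv2.imwrite("pics/w7.png",im[:,:,::-1]); np.savez("w7.npz",im=im,d=d,p=s['position'],R=s['tcp_rot'])
print(s['time_s'],s['position'])
E
```

```text
13.9167 [0.61263261 0.15474093 0.4252759 ]
```

View pics/w7.png

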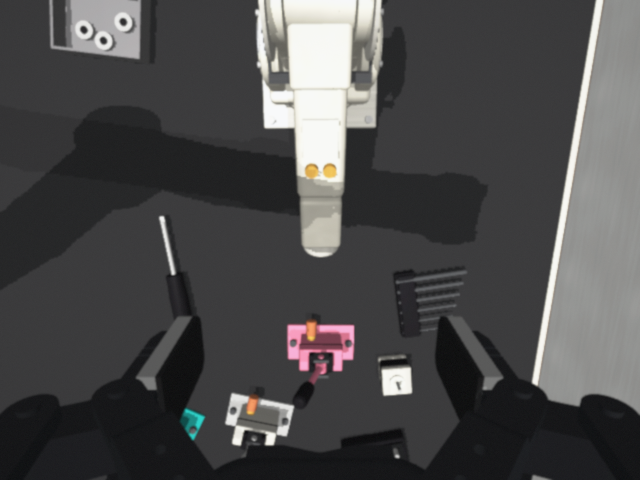

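The wrist block spans rows 197–248 and columns 301–341, with its flange at (321,252). The forearm runs up to the dials at (270–375, ~40). I fit the top face from the wrist depth.

```bash
python3 - <<'E'
from h import *
z=np.load("w7.npz");s=dict(position=z['p'],tcp_rot=z['R']);P=wcloud(s,z['d'])
def blk(u0,u1,v0,v1):
    q=P[v0:v1,u0:u1].reshape(-1,3);q=q[q[:,2]>.1]
    A=np.c_[q[:,:2],np.ones(len(q))];c=np.linalg.lstsq(A,q[:,2],rcond=None)[0];r=q[:,2]-A@c
    k=abs(r)<.004;c=np.linalg.lstsq(A[k],q[k,2],rcond=None)[0]
    n=np.array([-c[0],-c[1],1]);n/=np.linalg.norm(n);return q[k].mean(0),n,(q[k,2]-A[k]@c).std()
for nm,b in dict(wrist=(306,337,203,242),fore=(303,340,110,160)).items():
    c,n,sd=blk(*b); print(nm,c.round(4),'droop',np.arctan2(n@d_,n[2]).round(3),'side tilt',(n@ay).round(3),sd.round(4)); 
    if nm=='wrist': cw,nw=c,n
# edges of wrist block along/across, on top plane
K=np.array(camera_params("wrist")['K']);R,p=wcam(s)
def onpl(u,v,c,n): d=R@np.linalg.solve(K,[u,v,1.]);return p+d*((c-p)@n)/(d@n)
for q in((321,196),(321,248),(301,222),(341,222)): print(q,onpl(*q,cw,nw).round(4))
a=onpl(321,196.5,cw,nw);b=onpl(321,248,cw,nw);print('len',np.linalg.norm(a-b),'width',np.linalg.norm(onpl(301,222,cw,nw)-onpl(341,222,cw,nw)))
ctr=onpl(321,222.25,cw,nw); ctr=(a+b)/2-.021*nw; print('centre',ctr.round(4)); dr=np.arctan2(nw@d_,nw[2]); e=ctr-.195*(np.cos(dr)*d_-np.array([0,0,np.sin(dr)])); print('elbow',e.round(4),'shoulder dist',np.linalg.norm(e-[e[0],.3297,.125]), 'exp ctr',wr(.51).round(4))
E
```

```text
wrist [0.6149 0.1515 0.1818] droop 0.498 side tilt -0.001 0.0007
fore [0.6113 0.2373 0.226 ] droop 0.379 side tilt 0.017 0.0012
(321, 196) [0.6135 0.1806 0.1977]
(321, 248) [0.6161 0.1238 0.1667]
(301, 222) [0.5952 0.1529 0.1831]
(341, 222) [0.6344 0.1545 0.183 ]
len 0.0642605857475261 width 0.03922986739488841
centre [0.6144 0.162  0.1636]
elbow [0.6067 0.3331 0.2568] shoulder dist 0.13188110433649863 exp ctr [0.6126 0.1575 0.1548]
```

The droop fits about 0.47 rad: elbow at ≈(0.606,0.333,0.250), wrist centre at ≈(0.614,0.161,0.162). The raw wrist-face slope says 0.498, but the 250 mm elbow height and the base plate position favour 0.47. I approach perpendicular to the forearm, leaning outwards.

```bash
python3 - <<'E'
from h import *
ctr=np.array([.6142,.1610,.1625]); R=RW(.47,1); X=R[:,0]
g=ctr-.003*X
movep(g-.10*X,R)
s=sense();print(s['time_s'],s['wrist_force'])
h=move_l(g,feed=.12,until_force=6)
s=sense();print(h,s['time_s'],s['position'],g,s['wrist_force'])
im,d=camera("wrist"); cv2.imwrite("pics/w8.png",im[:,:,::-1])
im,d=camera("side"); cv2.imwrite("pics/s8.png",cv2.resize(im[60:260,200:440],None,fx=3,fy=3)[:,:,::-1])
E
```

```text
14.7167 [0.36679974 0.35279613 0.10257597]
False 15.7 [0.6149214  0.15900032 0.16593282] [0.614261   0.15964271 0.1651747 ] [ 0.28837237 -0.52654817  0.02760024]
```

View pics/w8.png

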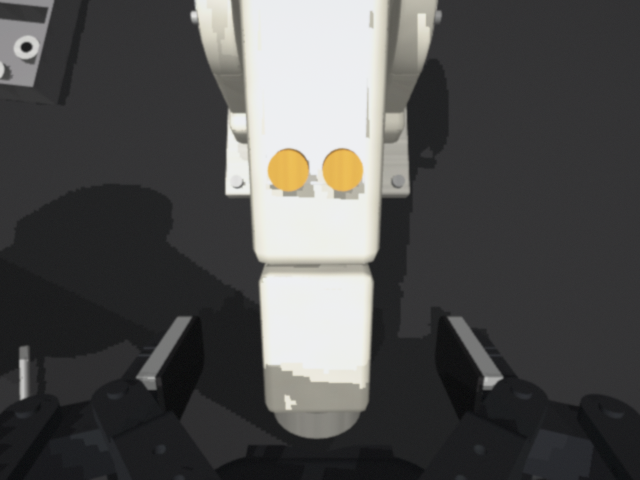

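View pics/s8.png

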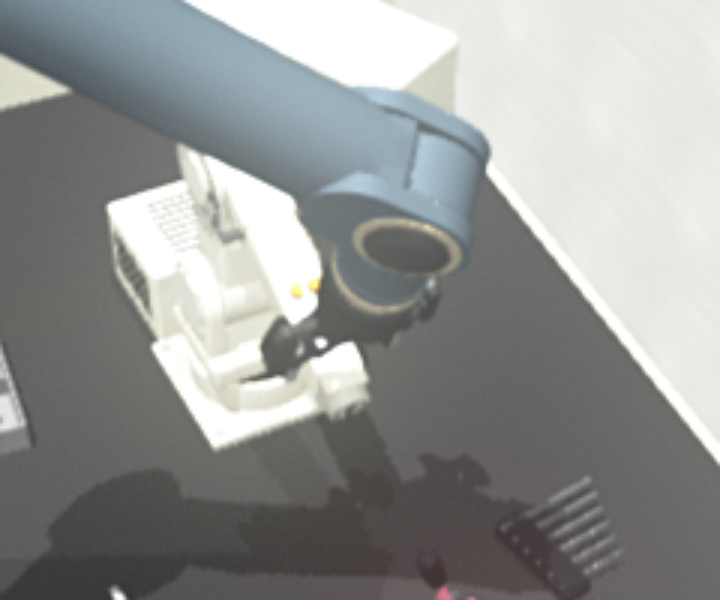

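The wrist block (262–373, 265–410) is centred between the pads and nothing is touching. I close on its flanks.

```bash
python3 - <<'E'
from h import *
command_gripper(.03,50)
s=sense();print(s['time_s'],s['position'],s['finger_gap'],s['wrist_force'])
im,d=camera("wrist"); cv2.imwrite("pics/w9.png",im[:,:,::-1])
el=np.array([.606,.3332,.250]); p=np.array(s['position']);R=np.array(s['tcp_rot']); g=p+.006*R[:,0]; v=g-el; print('r',np.linalg.norm(v[1:]),'droop of grasp',np.arctan2(-v[2],v@d_))
for k in np.linspace(0,.55,8):
    from scipy.spatial.transform import Rotation as Ro
    Q=Ro.from_rotvec(-k*ay).as_matrix(); q=inverse_kinematics(el+Q@(p-el),Q@R); print(k.round(2),(el+Q@(p-el)).round(3),None if q is None else q.round(2))
E
```

```text
16.2917 [0.61384576 0.15936287 0.16565082] 0.039308397491704894 [-2.6456624  -1.80015475  5.05170595]
r 0.19320334028852157 droop of grasp 0.48238387276776573
0.0 [0.614 0.159 0.166] [-0.66  0.6   0.81  1.8  -0.98  1.21  0.62]
0.08 [0.614 0.153 0.18 ] [-0.72  0.58  0.86  1.78 -0.9   1.2   0.55]
0.16 [0.614 0.148 0.194] [-0.78  0.56  0.9   1.76 -0.82  1.19  0.48]
0.24 [0.615 0.144 0.209] [-0.83  0.55  0.94  1.74 -0.74  1.19  0.41]
0.31 [0.615 0.142 0.224] [-0.89  0.55  0.98  1.71 -0.65  1.2   0.34]
0.39 [0.615 0.14  0.239] [-0.94  0.55  1.01  1.69 -0.57  1.21  0.27]
0.47 [0.615 0.14  0.254] [-0.99  0.55  1.04  1.66 -0.5   1.23  0.21]
0.55 [0.615 0.141 0.269] [-1.03  0.55  1.06  1.63 -0.42  1.25  0.15]
```

View pics/w9.png

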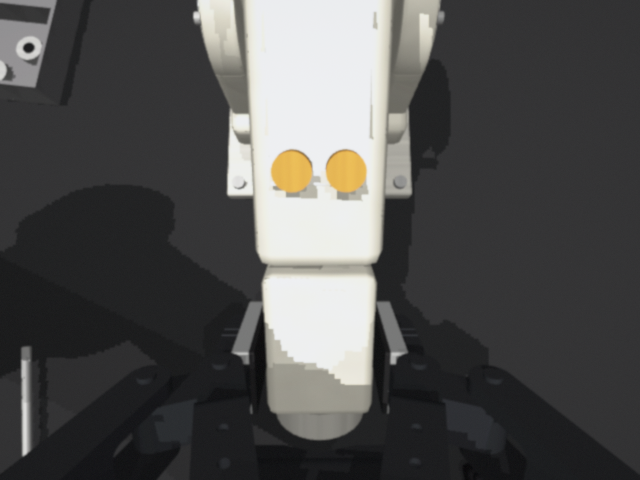

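The wrist is gripped (gap 39.3 mm, block 40 mm). I raise it along the arc in small steps, turning the gripper with it and watching the force.

```bash
cat >> h.py <<'E'
from scipy.spatial.transform import Rotation as Ro
el=np.array([.606,.3332,.250])
def lift(p,R,ks,feed=.06):
    for k in ks:
        Q=Ro.from_rotvec(-k*ay).as_matrix(); 
        move_l(el+Q@(p-el),Q@R,feed=feed)
        s=sense();f=np.array(s['wrist_force']); print(round(k,2),round(s['time_s'],2),np.array(s['position']).round(4),'f d,ay,z',(f@d_).round(1),(f@ay).round(1),f[2].round(1),round(s['finger_gap'],4))
        if np.linalg.norm(f)>30: print('abort');break
E
python3 - <<'E'
from h import *
s=sense(); p=np.array(s['position']);R=np.array(s['tcp_rot']); np.savez("grasp.npz",p=p,R=R)
lift(p,R,np.arange(.05,.31,.05))
im,d=camera("wrist"); cv2.imwrite("pics/w10.png",im[:,:,::-1])
im,d=camera("side"); cv2.imwrite("pics/s10.png",cv2.resize(im[60:210,200:360],None,fx=4.5,fy=4,interpolation=cv2.INTER_CUBIC)[:,:,::-1])
E
```

```text
0.05 16.66 [0.614  0.1556 0.1739] f d,ay,z 0.8 -0.1 -1.6 0.0387
0.1 16.97 [0.6142 0.152  0.1829] f d,ay,z 0.8 0.3 -2.6 0.0389
0.15 17.27 [0.6143 0.1488 0.1922] f d,ay,z 0.6 0.3 -2.9 0.039
0.2 17.58 [0.6144 0.1461 0.2015] f d,ay,z 0.3 0.8 -3.3 0.0389
0.25 17.89 [0.6145 0.1439 0.2109] f d,ay,z 1.6 -0.3 -2.7 0.0383
0.3 18.2 [0.6146 0.1422 0.2205] f d,ay,z 1.1 -0.5 -2.8 0.0385
```

View pics/w10.png

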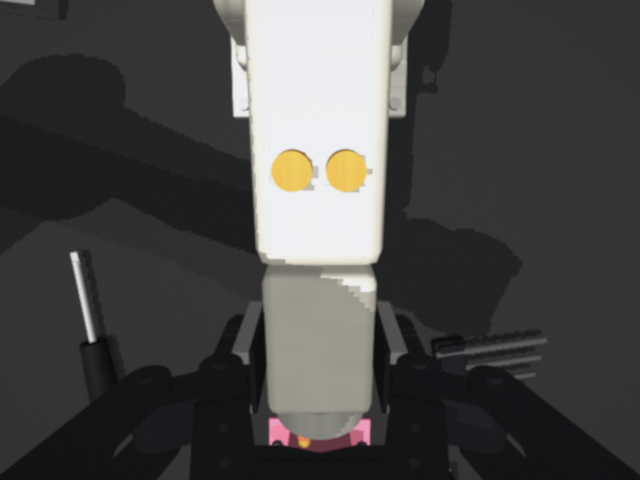

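View pics/s10.png

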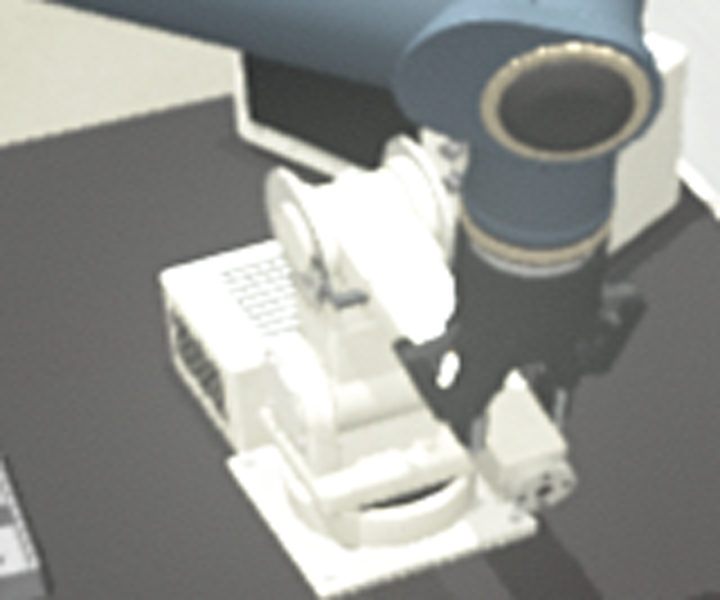

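Forces stay near the 3 N load and the block keeps its place in the wrist image, so there is no slip. I continue to 0.50.

```bash
python3 - <<'E'
from h import *
z=np.load("grasp.npz");p,R=z['p'],z['R']
lift(p,R,[.35,.4,.45,.5])
s=sense(); rel=Ro.from_matrix(np.array(s['tcp_rot'])@R.T).as_rotvec(); print('tool turned',-(rel@ay)); v=np.array(s['position'])+.006*np.array(s['tcp_rot'])[:,0]-el; print('grasp droop',np.arctan2(-v[2],v@d_))
im,d=camera("wrist"); cv2.imwrite("pics/w11.png",im[:,:,::-1])
P=wcloud(s,d); np.savez("w11.npz",P=P,im=im)
im,d=camera("side"); cv2.imwrite("pics/s11.png",cv2.resize(im[80:170,240:320],None,fx=8,fy=6.5,interpolation=cv2.INTER_CUBIC)[:,:,::-1])
im,d=camera("top"); cv2.imwrite("pics/t11.png",cv2.resize(im[160:270,100:270],None,fx=4,fy=4,interpolation=cv2.INTER_CUBIC)[:,:,::-1])
E
```

```text
0.35 18.61 [0.6146 0.1409 0.2302] f d,ay,z 2.1 0.2 -2.8 0.0391
0.4 18.92 [0.6147 0.1402 0.2398] f d,ay,z 1.5 0.6 -3.5 0.0384
0.45 19.23 [0.6147 0.1399 0.2495] f d,ay,z 2.7 0.3 -2.9 0.0387
0.5 19.53 [0.6147 0.1401 0.2592] f d,ay,z 2.1 0.4 -3.7 0.039
tool turned 0.4993554950611248
grasp droop -0.016462518981218036
```

View pics/w11.png

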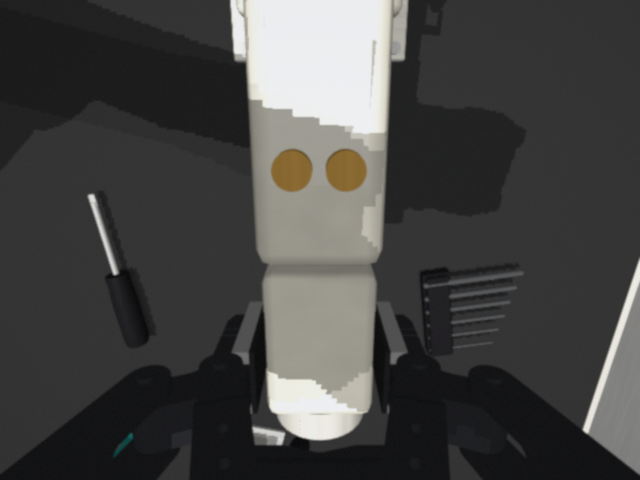

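View pics/s11.png

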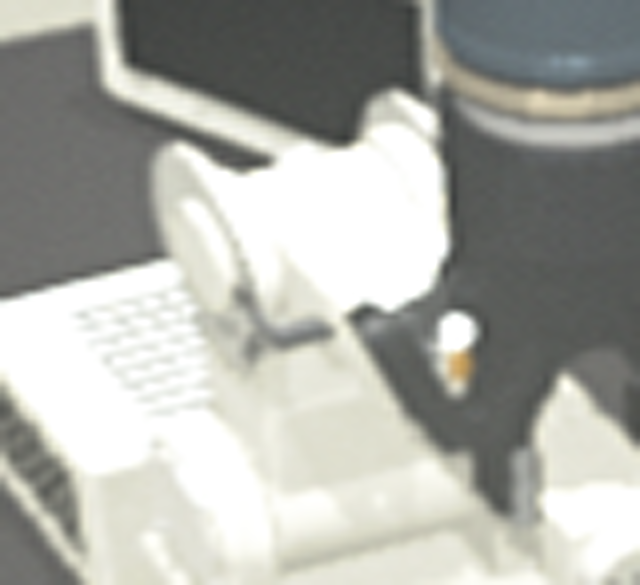

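View pics/t11.png

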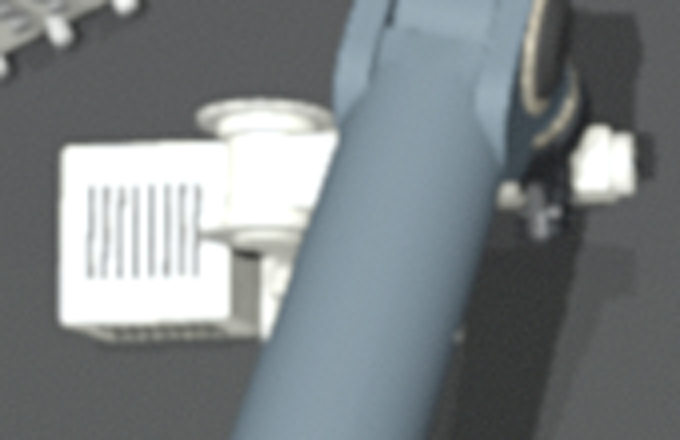

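The tool has turned 0.499 rad since the grasp, with the block edges (row 265 and 410) and orange dots (row 171) unchanged in the wrist image. I check the dial independently in a contrast-stretched crop.

```bash
python3 - <<'E'
from h import *
im,d=camera("side"); x0,y0,x1,y1=255,95,300,140
c=im[y0:y1,x0:x1].astype(float); c=np.clip((c-90)/(255-90),0,1)**2.5*255
I=cv2.resize(c.astype(np.uint8),None,fx=13,fy=13,interpolation=cv2.INTER_CUBIC)[:,:,::-1].copy()
raw=I.copy()
L=-.03
for side in(-1,):
    c0=el+side*.039*ay
    for a,col in((0,(0,0,255)),(.17,(0,255,0)),(-.17,(255,0,0)),(.5,(255,255,0))):
        for r in(.03,.044,.058):
            q=proj("side",c0+r*(np.cos(L+a)*d_-np.array([0,0,np.sin(L+a)])))[0]; cv2.circle(I,tuple(int(x) for x in (q-[x0,y0])*13+6),3,col,-1)
    q=proj("side",c0)[0];cv2.circle(I,tuple(int(x) for x in (q-[x0,y0])*13+6),4,(255,0,255),-1)
cv2.imwrite("pics/s12.png",cv2.resize(np.hstack([raw,I]),(800,400)))
s=sense();print(s['time_s'],np.abs(s['qd']).max(),s['finger_gap'])
E
```

```text
19.7333 0.004602370104367694 0.03890591688631322
```

View pics/s12.png

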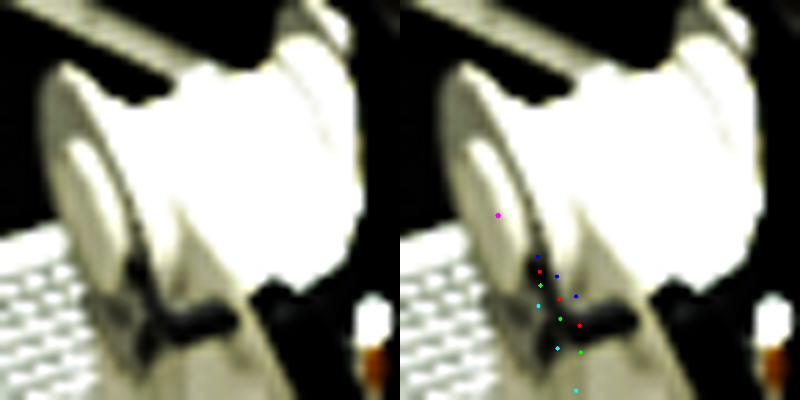

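The dial check agrees. The zero mark's dark line at (135,265) and the pointer bar at (160–235, ~322) lie on the projected zero direction (red), clear of the ±10° marks. The arm is still, the load is steady at about 3 N and the grip is held, so I hand in.

```bash
python3 - <<'E'
from h import *
s=sense();print(s['time_s'],s['position'],s['wrist_force'],s['finger_gap'])
finish_job()
s=sense();print(s['time_s'],s['position'],s['wrist_force'],s['finger_gap'])
E
```

```text
19.7333 [0.61470322 0.14011979 0.25913008] [ 1.01572076 -2.08076467 -3.1718107 ] 0.03890591688631322
the job is handed in; nothing more can be done
the job is handed in; nothing more can be done
```

I bled the valve, raised the forearm to the zero mark and handed the job in at 19.7 s, still holding it. No verdict was reported.

**Valve:** I swung the lever of the bare aluminium valve over with one finger of the half-open gripper until it hit the hard stop at about 19 N. The stem then lay on the line expected at the stop. My first re-push relaxed instead of pressing, because it restarted from the measured pose, so I repeated it and held. I backed off slowly, and the grip was back at its rest place in the side view with no force left.

**Forearm:** I gripped the wrist by its flanks with the gripper leaning 0.47 rad outwards, then raised it along an arc about the elbow. The side load on the gripper stayed below 3 N throughout.

**Last checks:**
- **Angle:** the tool had turned 0.499 rad since the grasp and the wrist had not slipped in the fingers.
- **Dial:** the pointer bar lay on the projected zero mark, though the side camera only resolves that to about 0.1 rad. The angle therefore rests mainly on the tool's turn.
- **Hold:** the load was steady at about 3 N, the finger gap was 38.9 mm, and the arm was still.

**Disagreement:** the wrist face alone gave a starting droop of 0.498 rad, against 0.47 from the elbow height and base plate. The final angle does not depend on it, since it is measured from the lower stop. I did not check again at the end that the bystanders and elbow were where they started, but no unexpected contact force showed.

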